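Kit the parts of one motion-platform leg

TASK

Make up the parts kit for one leg of the motion platform: lay the universal joint, the bored motor flange, the large bearing and the hexagon nut each in the tray cut-out of its own shape, right down on the pale floor of the cut-out. Set the parts down, do not drop them. The small bearing and the blank cover plate belong to another machine: leave them where they lie.

Things in the scene. Friction and masses are not known exactly. Their poses are not given: they have to be found in the camera images.
- ujoint: Universal joint of plain steel, lying along its x axis, two forks a quarter turn apart on a cross; 76 mm long, 32 mm wide and thick, 0.27 kg, does not flex. Origin in the cross, at mid length, 16 mm above its support. Grip across y (32 mm) at the middle. Starts, like all loose parts, on a 3 mm mat on the other side of the robot's centre line from the tray, neighbours 95 mm or more apart centre to centre.
- flange: Motor flange: black square plate 60 x 60 x 14 mm with a 36 mm round bore through its middle edged by a bright ring, bright-ringed screw holes in the corners; 0.1 kg. Origin at its centre, 7 mm above its support; x, y along its sides, z through the bore. Grip two opposite sides (60 mm) by the upper half of the edge. Starts on the 3 mm mat.
- bearing: Large ball bearing: steel ring 52 mm outside, 25 mm bore, 15 mm thick, dark shield between the races; 0.13 kg. Origin at its centre, 7.5 mm above its support; z along its axis. Starts on the 3 mm mat.
- nut: Large hexagon nut: plain steel, 36 mm across flats (41.6 mm across corners), 21 mm thick, 21 mm hole; 0.11 kg. Origin at its centre, 10.5 mm above its support; z along its axis, two of its flats face +y and -y of its own frame, the others follow every 60 degrees. Starts on the 3 mm mat.
- small_bearing: Small ball bearing: looks like the large one but 35 mm outside, 15 mm bore, 11 mm thick. Not part of the kit. Origin at its centre, z along its axis. Starts on the 3 mm mat.
- blank_plate: Blank cover plate: the same black 60 x 60 x 14 mm square with bright-ringed corner holes as the flange, but with no bore in the middle. Not part of the kit. Origin at its centre; x, y along its sides. Starts on the 3 mm mat.
- insert_long: One of four inserts fixed side by side (114 mm centres) in the kit tray, 112 mm square, 15 mm high, top level with the tray rim 18 mm above the bench: black 5 mm top layer with one centred cut-out over a pale base; the part rests on the pale floor 10 mm above the origin. Origin: centre of underside; x, y along sides, z up. Cut-out: 94 mm (x) by 50 mm (y), for the universal joint, length along x.
- insert_square: One of four inserts fixed side by side (114 mm centres) in the kit tray, 112 mm square, 15 mm high, top level with the tray rim 18 mm above the bench: black 5 mm top layer with one centred cut-out over a pale base; the part rests on the pale floor 10 mm above the origin. Origin: centre of underside; x, y along sides, z up. Cut-out: 78 mm square, for the flange.
- insert_round: One of four inserts fixed side by side (114 mm centres) in the kit tray, 112 mm square, 15 mm high, top level with the tray rim 18 mm above the bench: black 5 mm top layer with one centred cut-out over a pale base; the part rests on the pale floor 10 mm above the origin. Origin: centre of underside; x, y along sides, z up. Cut-out: round, 68 mm, for the large bearing.
- insert_hex: One of four inserts fixed side by side (114 mm centres) in the kit tray, 112 mm square, 15 mm high, top level with the tray rim 18 mm above the bench: black 5 mm top layer with one centred cut-out over a pale base; the part rests on the pale floor 10 mm above the origin. Origin: centre of underside; x, y along sides, z up. Cut-out: hexagon, 54 mm across flats, for the nut at any turn.
Mind the look-alikes: they are no part of the job. What is shaped like the flange but brown or red is not meant.

How it is judged:
By the outcome, as a careful person would: the job done as asked, in the order asked, and still so for the second after the job is handed in, with the robot touching nothing.
It also fails if it takes over 109 s, if anything falls off the work surface, if the arm or the gripper's body presses on something with over 40 N, if the wrist force passes 120 N, or if a joint passes its speed limit or range.

ROBOT

A 7-joint arm with a two-finger parallel gripper is mounted at the origin on the work surface. World frame = base frame: x ahead of the robot, y to its left, z up, the work surface at z = 0. Lengths are in m, angles in rad, forces in N, time in s.
With the tool pointing down it reaches from about 0.425 to 0.825 m from the base axis. Payload 3.6 kg.
Tool frame: the origin (TCP) lies where the fingers leave the gripper's body, on its centre line; the fingertips stand 73 mm ahead of it and the grasp point (between the pads) lies 54 mm ahead of it; x points along the fingers, y is the direction in which the jaws open and shut, and the axes are right-handed (so a half turn about x gives the same grasp; the last joint's range is limited). The gripper opens to 85 mm and grips with 20 to 120 N. Pads are 22 mm wide; open, the fingers measure 114 mm over their backs; the gripper's body (76 mm by 85 mm) begins 54 mm behind the grasp point. The pads swing forward as they close: fully open they stand 13 mm farther back than shut.
Start: joints at [-1.175, 0.615, -0.013, 1.423, 0.008, 1.103, -0.04], TCP at [0.267, 0.593, 0.304] pointing down, gripper open.
Joint ranges: [-3.12, 3.12], [-0.3, 2.06], [-1.34, 1.32], [0.26, 2.42], [-1.36, 4.5], [0.01, 1.98], [-2.84, 2.84]. Speed limits (rad/s): [2.79, 2.79, 3.14, 3.14, 3.14, 3.14, 3.14].

INTERFACE

Orientations are given as a unit quaternion [x, y, z, w].
In Python, from station import arm, snapshot, camera_info, ticket gives the robot as it stands. Calls block until the motion is done:
- arm.movep(position, orientation): joint-space move of the TCP to a pose.
- arm.line_to(position, velocity=0.15, ori=None): straight line of the TCP; ori=None keeps the orientation; velocity is the mean speed in m/s.
- arm.move_j(angles): joint-space move.
- arm.move_gripper(opening, effort=None): opening from 0.0 (shut) to 1.0 (fully open); effort is the grip in N (None keeps the last); returns when the fingers have stopped.
- arm.pause(seconds).
- arm.ik(position, orientation): joint angles nearest the present ones, or None.
- snapshot(name): name is "scene" or "top" or "wrist"; returns the picture (384x512x3 uint8, blue, green, red); there is no depth.
- camera_info(name): a dict with "fx", "fy", "cx", "cy" (pixels), "R" (3x3) and "t" (3): a world point X has camera coordinates R X + t; the wrist camera has in their place "T_tool_cam" (4x4, takes a point from camera to tool coordinates, whose origin is the TCP and whose axes are the tool frame's). Camera axes: x right, y down, z forward; pixel columns grow to the right and rows downward; lengths in m; the calibration is good to about 2 mm. A picture is of the moment at which its call begins: read the wrist's pose just before it. camera_info takes no time and is no camera call.
A pose or a line that the arm cannot do raises arm.MotionError and nothing moves.
- ticket.finish_job(): hands the job in, once; it reports no verdict.
Readings, each from a call of its own:
- arm.read_time(): time.
- arm.read_joint_positions(): joint angles.
- arm.read_dq(): joint speeds.
- arm.read_effort(): joint torques, N m.
- arm.read_tool_pos(): TCP position.
- arm.read_eef_rot(): TCP orientation.
- arm.read_ft_force(): force on the tool from outside, world axes, zero at the start.
- arm.read_wrist_torque(): the same for the moment, N m.
- arm.read_opening(): opening from 0.0 (shut) to 1.0 (fully open).
Only numpy, scipy, OpenCV 4.12 (cv2) and the standard library are available. Lean on these libraries where they do the work, as an engineer would, in place of code of your own. Each camera call takes 0.05 s, during which the arm holds its last target. There are 200 camera calls.

## Working session

There is one attempt and no reset: what is moved stays moved. The work goes in short steps, each a Python script; the robot and the scene stay as the last script left them, time stands still between calls to the robot, and variables do not carry over. Pictures are saved under pics/ and viewed, about 12 in all and at most 16, crops included, and the job is handed in when it is done.

```bash
mkdir -p pics; ls; python3 - <<'E'
from station import arm, snapshot, camera_info
import cv2, numpy as np
np.set_printoptions(precision=4,suppress=True)
for n in ("top","scene"):
    cv2.imwrite(f"pics/{n}0.png",snapshot(n))
    print(n,camera_info(n))
print(camera_info("wrist")); print(arm.read_time(),arm.read_eef_rot(),arm.read_tool_pos())
E
```

```text
pics
top {'fx': 483.73320495266864, 'fy': 483.73320495266864, 'cx': 248.14867678631842, 'cy': 196.62526168105228, 'R': array([[-0.0814, -0.9967,  0.0056],
       [-0.9729,  0.0782, -0.2175],
       [ 0.2163, -0.0231, -0.976 ]]), 't': array([0.0956, 0.4431, 1.1936])}
scene {'fx': 363.7884363038984, 'fy': 363.7884363038984, 'cx': 260.1337210445969, 'cy': 190.80340249960528, 'R': array([[-0.6772,  0.7358, -0.0078],
       [ 0.5591,  0.5076, -0.6556],
       [-0.4784, -0.4483, -0.7551]]), 't': array([ 0.25  , -0.2669,  1.2321])}
{'fx': 298.970473376792, 'fy': 298.970473376792, 'cx': 253.90926928228888, 'cy': 189.26705021611676, 'T_tool_cam': array([[-0.0007, -0.2899,  0.9571, -0.07  ],
       [ 1.    , -0.0001,  0.0007, -0.0003],
       [-0.0001,  0.9571,  0.2899, -0.0735],
       [ 0.    ,  0.    ,  0.    ,  1.    ]])}
0.1 [ 0.1476  0.6915 -0.1491  0.6912] [0.2665 0.5923 0.3029]
```

View pics/top0.png

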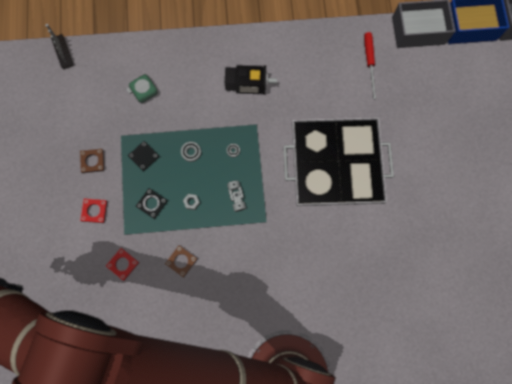

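View pics/scene0.png

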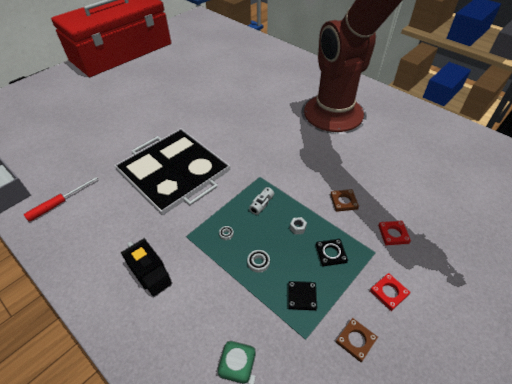

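The top view shows these candidates:
- **Flange:** the bored black plate at (152,203). Look-alikes are the blank plate (144,155), brown rings (92,160) and (182,261), and red rings (94,211) and (122,264).
- **Bearing:** the large one at (190,151). The small one is at (233,150).
- **Nut:** (191,201).
- **U-joint:** (237,195).
- **Tray cut-outs:** hex (316,141), square (358,140), round (318,181), long (361,181).

Next I'll take coarse positions and then close wrist views from two places each.

```bash
cat > h.py <<'E'
from station import arm, snapshot, camera_info, ticket
import cv2, numpy as np
from scipy.spatial.transform import Rotation as Rot
np.set_printoptions(precision=4,suppress=True)
def quat(a):
    "tool down, jaws opening along world direction a (rad)"
    y=np.array([np.cos(a),np.sin(a),0]); x=np.array([0,0,-1.])
    return Rot.from_matrix(np.c_[x,y,np.cross(x,y)]).as_quat()
def shot(name):
    "picture, K, R (world->cam), t"
    ci=camera_info(name)
    if name=="wrist":
        T=np.eye(4); T[:3,:3]=Rot.from_quat(arm.read_eef_rot()).as_matrix(); T[:3,3]=arm.read_tool_pos()
        E=np.linalg.inv(T@ci["T_tool_cam"]); R,t=E[:3,:3],E[:3,3]
    else: R,t=np.array(ci["R"]),np.array(ci["t"])
    K=np.array([[ci["fx"],0,ci["cx"]],[0,ci["fy"],ci["cy"]],[0,0,1]])
    return snapshot(name),K,R,t
def plane(cam,px,z):
    K,R,t=cam; px=np.atleast_2d(np.asarray(px,float))
    d=np.c_[px,np.ones(len(px))]@np.linalg.inv(K).T@R; c=-R.T@t
    return c+d*((z-c[2])/d[:,2])[:,None]
def tri(c1,p1,c2,p2):
    P=[c[0]@np.c_[c[1],c[2]] for c in (c1,c2)]
    X=cv2.triangulatePoints(P[0],P[1],np.float64(p1).reshape(2,1),np.float64(p2).reshape(2,1)); return (X[:3]/X[3]).ravel()
def proj(cam,X):
    K,R,t=cam; q=K@(R@np.asarray(X)+t); return q[:2]/q[2]
E
python3 - <<'E'
from h import *
_,*c=shot("top")
for n,p in dict(flange=(152,203),blank=(144,155),bearing=(190,151),small=(233,150),nut=(191,201),uj=(237,195),hex=(316,141),sq=(358,140),rnd=(318,181),long=(361,181)).items(): print(n,plane(c,p,.013)[0])
c1=None
for i,(x,y,a) in enumerate([(.53,.20,0),(.53,.26,0)]):
    q=[quat(a),quat(a+np.pi)]
    for Q in q:
        print(i,arm.ik((x,y,.22),Q))
print(arm.read_joint_positions())
E
```

```text
flange [0.4604 0.3124 0.013 ]
blank [0.5941 0.3287 0.013 ]
bearing [0.5955 0.2048 0.013 ]
small [0.5891 0.089  0.013 ]
nut [0.4575 0.2098 0.013 ]
uj [0.464  0.0877 0.013 ]
hex [ 0.5967 -0.1375  0.013 ]
sq [ 0.5904 -0.2517  0.013 ]
rnd [ 0.4848 -0.1303  0.013 ]
long [ 0.4757 -0.2446  0.013 ]
0 [-0.5765  0.5944  0.2773  1.7776 -0.2155  0.7993 -0.1934]
0 [-0.0821  0.6276 -0.5039  1.7613  0.3861  0.8524  2.3783]
1 [-0.6496  0.624   0.2522  1.7087 -0.1981  0.8339 -0.3094]
1 [-0.1808  0.6616 -0.5121  1.6928  0.397   0.8924  2.286 ]
[-1.1745  0.6157 -0.0126  1.4245  0.0081  1.1034 -0.0404]
```

```bash
python3 - <<'E'
from h import *
import pickle
D={}
for n,(x,y) in dict(t1=(.50,-.25),t2=(.50,-.13),m1=(.50,.13),m2=(.50,.26)).items():
    arm.movep((x,y,.20),quat(np.pi/2)); arm.pause(.2)
    D[n]=shot("wrist"); cv2.imwrite(f"pics/{n}.png",D[n][0]); print(n,arm.read_tool_pos(),arm.read_time(),arm.read_joint_positions())
pickle.dump(D,open("D.pkl","wb"))
cv2.imwrite("pics/four.png",cv2.resize(np.vstack([np.hstack([D["t1"][0],D["t2"][0]]),np.hstack([D["m1"][0],D["m2"][0]])]),(800,600),interpolation=cv2.INTER_AREA))
E
```

```text
t1 [ 0.5002 -0.2497  0.2   ] 3.4833 [ 0.3768  0.5992  0.0729  1.813  -0.0617  0.7315  2.0544]
t2 [ 0.4999 -0.1316  0.2   ] 4.2833 [ 0.157   0.5478  0.0856  1.9293 -0.0708  0.667   1.8537]
m1 [0.5004 0.1283 0.2   ] 5.55 [-0.3713  0.5484  0.1151  1.9306 -0.0958  0.6677  1.3702]
m2 [0.5005 0.2583 0.2001] 6.3833 [-0.5991  0.6065  0.1301  1.8022 -0.1087  0.74    1.1562]
```

View pics/four.png

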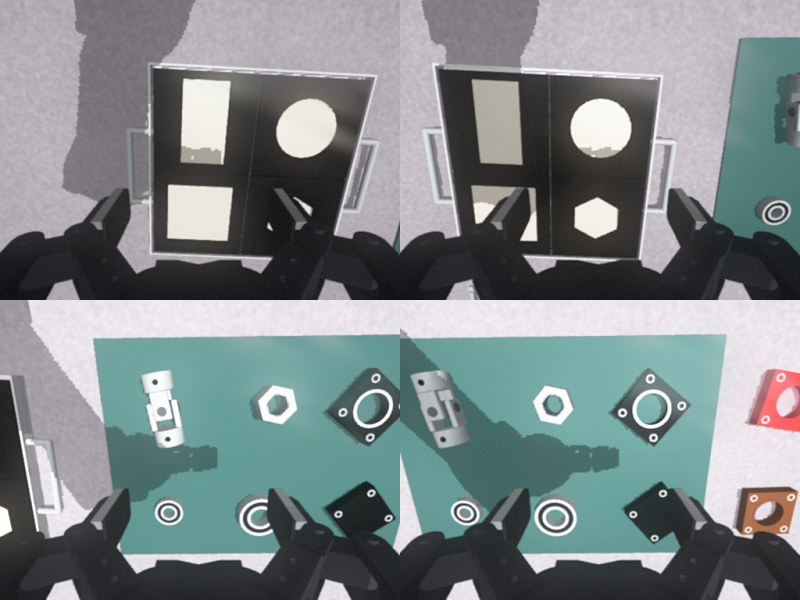

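The four wrist views (half scale, tray above, mat below) show everything where I expected. In the m2 quadrant the bored flange is at about (653,397), the nut at (553,404), the large bearing at (555,515), the u-joint at (440,410) and the small bearing at (465,512). The fingers hide some of the far parts. Next is contours and triangulation.

```bash
cat > seg.py <<'E'
from h import *
import pickle
D=pickle.load(open("D.pkl","rb"))
def comps(img,mask,lo=60,hi=20000):
    out=[]
    cs,hier=cv2.findContours(mask.astype(np.uint8),cv2.RETR_CCOMP,cv2.CHAIN_APPROX_NONE)
    for c,hh in zip(cs,hier[0] if len(cs) else []):
        A=cv2.contourArea(c)
        if lo<A<hi: out.append((c[:,0,:].astype(float),A,hh[3]>=0))
    return out
E
python3 - <<'E'
from seg import *
for n in ("m1","m2","t1","t2"):
    im,*cam=D[n]; hsv=cv2.cvtColor(im,cv2.COLOR_BGR2HSV); 
    m=(hsv[...,1]<45)&(hsv[...,2]>(165 if n[0]=="m" else 120)); m[330:]=0
    zz=.015 if n[0]=="m" else .013
    for c,A,hole in comps(im,m,80,9000):
        (u,v),(w,h),a=cv2.minAreaRect(c.astype(np.float32)); X=plane(cam,(u,v),zz)[0]; W=plane(cam,c,zz)
        (_,_),(ww,hh),aa=cv2.minAreaRect((W[:,:2]*1000).astype(np.float32))
        print(n,"hole" if hole else "    ",np.round([u,v],1),"A",int(A),"->",X[:2],"mm",np.round([ww,hh,aa],1))
o=[]
for n,(u,v) in dict(m1=(168,408),).items(): pass
m=D["m1"][0]; k=D["m2"][0]
cr=lambda I,u,v:cv2.resize(I[max(v-50,0):v+50,max(u-66,0):max(u-66,0)+132],(266,200),interpolation=cv2.INTER_CUBIC)
cv2.imwrite("pics/crops.png",np.vstack([np.hstack([cr(k,324,124),cr(k,196,134),cr(k,198,275)]),np.hstack([cr(m,446,136),cr(m,348,134),cr(m,210,140)]),np.hstack([cr(D["t2"][0],260,275),cr(D["t1"][0],260,275),cr(k,66,140)])]))
E
```

```text
m1      [254.5 326.5] A 862 -> [0.6528 0.1275] mm [199.9   6.3  89.8]
m1      [507.  305.5] A 160 -> [0.6279 0.3828] mm [48.1  7.9 13.8]
m1      [329.3 278.8] A 232 -> [0.5963 0.2011] mm [33.5 26.2 11.7]
m1      [  7. 283.] A 384 -> [ 0.6    -0.1163] mm [13.6 44.8 75.9]
m1      [216. 272.] A 297 -> [0.5883 0.0903] mm [19.5 20.2 88.2]
m1 hole [215.8 272.2] A 148 -> [0.5886 0.09  ] mm [14.7 14.2 40.1]
m1      [216. 272.] A 894 -> [0.5883 0.0903] mm [35.1 35.6 88.7]
m1 hole [215.8 272.2] A 617 -> [0.5886 0.09  ] mm [29.4 28.9 89.8]
m1      [325.6 279. ] A 349 -> [0.5965 0.1974] mm [53.5 38.5 12.6]
m1      [438.5 143. ] A 83 -> [0.4636 0.2848] mm [ 9.4  8.5 89.8]
m1      [477.  138.5] A 1903 -> [0.4599 0.3167] mm [42.  41.5 51.4]
m1 hole [477.3 138.8] A 1324 -> [0.4602 0.317 ] mm [34.6 34.9 50.6]
m1      [354.8 133.3] A 1764 -> [0.4552 0.2127] mm [38.4 43.6 48.3]
m1 hole [354.8 134.2] A 544 -> [0.456  0.2128] mm [21.3 23.2 47.9]
m1      [480.5  99.5] A 92 -> [0.4283 0.3128] mm [ 9.2  8.6 89.8]
m1      [208.1 139.9] A 3426 -> [0.4603 0.0887] mm [82.9 34.4  9.7]
m1 hole [206.5 142.5] A 99 
[... 4021 characters left out ...]
] mm [21.1 20.1 89.9]
t2 hole [481.5 272. ] A 144 -> [0.5897 0.0907] mm [15.  13.4 89.9]
t2      [481.5 272. ] A 894 -> [0.5897 0.0907] mm [35.3 35.5 55.8]
t2 hole [481.8 271.8] A 613 -> [0.5894 0.0908] mm [28.8 29.7 55.9]
t2      [250.7 278.8] A 2137 -> [ 0.5967 -0.1357] mm [53.  60.4 27.1]
t2      [164.5 274.5] A 676 -> [ 0.5917 -0.2204] mm [21.4 77.  85.5]
t2      [120.  262.5] A 1430 -> [ 0.5783 -0.2625] mm [57.1 53.9 87. ]
t2      [508. 161.] A 135 -> [0.4791 0.0897] mm [49.6  5.2 13.9]
t2      [257.  163.5] A 4589 -> [ 0.4807 -0.1295] mm [68.5 67.  89.8]
t2      [506.  123.5] A 95 -> [0.447  0.0802] mm [ 9.8  8.2 13.9]
t2      [124. 156.] A 5867 -> [ 0.4738 -0.2451] mm [49.1 94.1 87.1]
```

View pics/crops.png

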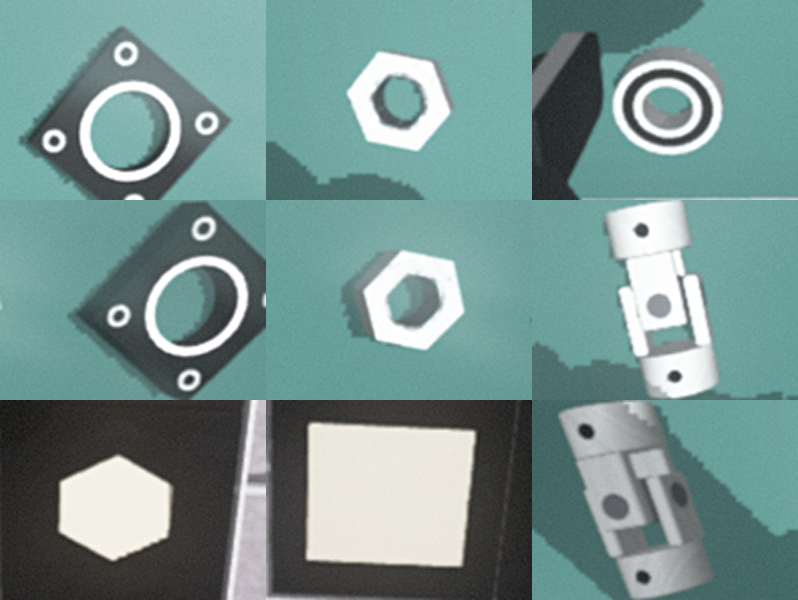

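The crops confirm the choice: the plate with a white-ringed bore is the flange, the nut hexagon is clear, and the bearing is 52 mm across (the small one measures 35 mm). One extra view each for the bearing and the far cut-outs, then I'll triangulate.

```bash
python3 - <<'E'
from h import *
import pickle
D=pickle.load(open("D.pkl","rb"))
for n,(x,y) in dict(t3=(.61,-.19),m3=(.61,.16)).items():
    arm.movep((x,y,.20),quat(np.pi/2)); arm.pause(.2)
    D[n]=shot("wrist"); print(n,arm.read_tool_pos(),arm.read_time())
pickle.dump(D,open("D.pkl","wb"))
from seg import *
for n in ("m3","t3"):
    im,*cam=D[n]; hsv=cv2.cvtColor(im,cv2.COLOR_BGR2HSV)
    m=(hsv[...,1]<45)&(hsv[...,2]>(165 if n[0]=="m" else 120)); m[330:]=0
    for c,A,hole in comps(im,m,250,9000):
        (u,v),_,_=cv2.minAreaRect(c.astype(np.float32)); W=plane(cam,c,.013)
        (X,Y),(w,h),a=cv2.minAreaRect((W[:,:2]*1000).astype(np.float32))
        print(n,hole,np.round([u,v],1),int(A),np.round([X,Y,w,h,a],1))
C=lambda n:D[n][1:]
for n,a,p,b,q in [("flange","m1",(477.15,138.65),"m2",(322.15,139.15)),("nut","m1",(354.8,133.3),"m2",(195.5,133.9)),("cross","m1",(206.5,142.5),"m2",(41.2,142.8)),("uh1","m1",(198.1,105),"m2",(26.8,105.5)),("uh2","m1",(214.5,178),"m2",(55,178.5)),("round","t1",(392,163),"t2",(257,163.5))]:
    print(n,tri(C(a),p,C(b),q))
# corner screw rings of flange: yaw; nut corners: yaw
R=plane(C("m2"),[(324,176),(284.5,144),(360.5,135),(320,100.5)],.017); print("flange rings",R[:,:2],"mean",R.mean(0))
d=R[2]-R[0];print("side deg",np.degrees(np.arctan2(d[1],d[0])))
d=R[3]-R[1];print(np.degrees(np.arctan2((R[1]-R[0])[1],(R[1]-R[0])[0])), np.degrees(np.arctan2(d[1],d[0])))
im,*cam=D["m2"];hsv=cv2.cvtColor(im,cv2.COLOR_BGR2HSV);m=(hsv[...,1]<45)&(hsv[...,2]>165)
for c,A,hole in comps(im,m,1600,1850):
    if hole: continue
    W=(plane(cam,c,.024)[:,:2]*1000).astype(np.float32); p=cv2.approxPolyDP(W.reshape(-1,1,2),4,True)[:,0]
    e=np.roll(p,-1,0)-p; print("nut poly",p,np.degrees(np.arctan2(e[:,1],e[:,0]))%60,np.hypot(*e.T))
E
```

```text
t3 [ 0.6103 -0.1888  0.2   ] 8.325
m3 [0.6104 0.1585 0.2   ] 9.8917
m3 False [176.5 161.5] 420 [589.4  89.9  20.1  20.7  86.2]
m3 False [307.5 167. ] 1086 [594.8 204.7  32.9  32.3  89.8]
m3 True [307.3 167.3] 616 [595.  204.5  25.2  24.5  46.2]
m3 False [176.5 160.5] 1238 [588.7  89.8  35.8  34.6  89.8]
m3 True [176.3 161.8] 890 [589.8  89.7  30.1  29.2  42.8]
m3 False [307.5 166.5] 2801 [594.9 204.6  53.5  53.   89.8]
m3 True [307.5 167. ] 2008 [595.2 204.7  44.6  44.8  46. ]
m3 False [466.  10.] 308 [473.  317.8  39.2  13.4  89.8]
m3 False [166.   18.9] 1332 [478.5  90.9  32.   34.7   9.5]
t3 False [314.4 168.8] 3114 [ 596.6 -135.5   54.    61.    27.2]
t3 False [182.8 160.1] 7667 [ 589.8 -249.2   78.3   78.1   87. ]
t3 False [331.  36.] 5266 [ 490.8 -129.4   50.7   68.2    0.2]
t3 False [252.5  98. ] 844 [ 536.5 -189.   158.4  158.7   42. ]
t3 False [182.  41.] 5070 [ 493.9 -244.4   50.1   59.    87. ]
t3 True [93.2 85.1] 2420 [ 528.8 -319.4   19.8   86.1   87. ]
flange [0.4597 0.3149 0.0176]
nut [0.4543 0.21   0.0234]
cross [0.4597 0.0904 0.0347]
uh1 [0.4314 0.0854 0.0347]
uh2 [0.4887 0.0954 0.0345]
round [ 0.4804 -0.1295  0.0141]
flange rings [[0.4918 0.3187]
 [0.4638 0.2835]
 [0.4564 0.347 ]
 [0.4286 0.3113]] mean [0.4601 0.3151 0.017 ]
side deg 141.3286345429374
-128.50470575151078 141.61367433364597
nut poly [[506.9975  37.4414]
 [638.7702   4.491 ]
 [610.8226  38.6017]] [45.9608  9.3285  0.6403] [135.8299  44.0977 103.8316]
nut poly [[435.4409 202.8337]
 [450.2979 189.6264]
 [470.7669 196.202 ]
 [475.038  215.9203]
 [455.242  229.9919]
 [438.5982 223.3991]] [18.364  17.8094 17.7784 24.5936 21.6091 21.2718] [19.8787 21.4993 20.1756 24.2876 17.902  20.8063]
```

Measured heights agree with the text: flange 17.6 mm, nut 23.4 mm, u-joint 34.7 mm, round floor/rim about 14 mm. Before moving I'll triangulate the remaining points, then pick and place the u-joint. The fingertips stay at least 7.5 mm above the support, so in the tray they clear the 5 mm black layer.

```bash
cat > job.py <<'E'
from h import *
TOPN=lambda tip: tip  # readability only
def reach(w):
    "tip distance ahead of TCP for a gap w (m): four-bar arc, 60 mm open .. 73 mm shut"
    s=-.1045+w/2/.057; return .073-.057*(.9945-np.sqrt(1-s*s))
FLOOR=.013; MAT=.003; SAFE=.15
a_t=np.radians(87.1)
# part: pick xy, pick jaw angle, width, tip above support, place xy
P=dict(ujoint=((.4599,.0904),np.radians(99.9),.032,.009,(.4738,-.2435)),
 flange=((.4599,.3150),np.radians(51.5),.060,.0078,(.5897,-.2491)),
 bearing=((.5953,.2040),np.pi/2,.052,.0078,(.4807,-.1295)),
 nut=((.4545,.2098),np.radians(110.2),.036,.009,(.5966,-.1356)))
def pick(n):
    xy,a,w,tip,_=P[n]; q=quat(a); z=MAT+tip+reach(w)
    arm.move_gripper(1.0,50); arm.movep((*xy,z+.07),q); arm.line_to((*xy,z),.12); arm.move_gripper(0.0,50); arm.pause(.15)
    print(n,"opening mm",arm.read_opening()*85,"F",arm.read_ft_force())
    arm.line_to((*xy,z+.01),.08); arm.line_to((*xy,SAFE+.03),.25)
    print(" lifted: opening",arm.read_opening()*85,"F",arm.read_ft_force(),"t",arm.read_time())
def place(n):
    _,_,w,tip,xy=P[n]; q=quat(a_t); z=FLOOR+tip+reach(w)
    arm.movep((*xy,z+.05),q); arm.line_to((*xy,z+.006),.12); arm.pause(.2)
    f0=arm.read_ft_force()[2]; zz=z+.006
    while zz>z-.0025:
        zz-=.0007; arm.line_to((*xy,zz),.02); df=arm.read_ft_force()[2]-f0
        if df>2.5: break
    print(n,"set at dz mm",(zz-z)*1000,"dF",df,"tool",arm.read_tool_pos())
    arm.move_gripper(min(1,(w+.014)/.085)); arm.pause(.1)
    arm.line_to((*xy,zz+.06),.2); print(" t",arm.read_time())
E
python3 - <<'E'
from job import *
import pickle
D=pickle.load(open("D.pkl","rb")); C=lambda n:D[n][1:]
for n,a,p,b,q in [("bearing","m2",(199,278.5),"m3",(307.5,166.5)),("hex","t2",(250.7,278.8),"t3",(314.4,168.8)),("square","t1",(254.5,272.2),"t3",(182.8,160.1))]: print(n,tri(C(a),p,C(b),q))
for n,(xy,a,w,tip,pl) in P.items(): print(n,reach(w),arm.ik((*xy,MAT+tip+reach(w)),quat(a)),arm.ik((*pl,FLOOR+tip+reach(w)),quat(a_t)))
# long cut-out: contour of t2 on floor / rim planes, and triangulated corners t1/t2
from seg import comps
for n in ("t1","t2"):
    im,*cam=D[n]; h=cv2.cvtColor(im,cv2.COLOR_BGR2HSV); m=(h[...,1]<45)&(h[...,2]>(150 if n=="t1" else 120))
    for c,A,hole in comps(im,m,4500,7000):
        W=(plane(cam,c,.013)[:,:2]*1000).astype(np.float32); print(n,cv2.minAreaRect(W))
E
```

```text
bearing [0.5931 0.2039 0.0184]
hex [ 0.5954 -0.1357  0.015 ]
square [ 0.5873 -0.2495  0.017 ]
ujoint 0.0724216821818351 [-0.2647  0.7093  0.0357  2.1333 -0.0787  0.3002  1.5812] [ 0.4109  0.7381  0.0351  1.9537 -0.0542  0.4507  2.0059]
flange 0.06799434855872627 [-0.7778  0.7981  0.2189  1.8926 -0.3389  0.4867  0.5771] [ 0.3228  0.8531  0.0736  1.6396 -0.0915  0.6522  1.9642]
bearing 0.06967320490688642 [-0.4224  0.8547  0.0978  1.6764 -0.1278  0.6167  1.3172] [ 0.1877  0.7177  0.0476  2.052  -0.0858  0.3736  1.8236]
nut 0.07202664124827284 [-0.4935  0.7316  0.0263  2.0464 -0.0494  0.3642  1.4955] [ 0.1394  0.8152  0.0805  1.7251 -0.1031  0.6054  1.7997]
t1 ((590.8026123046875, -249.3912353515625), (78.62963104248047, 76.89454650878906), 87.04492950439453)
t1 ((475.9925842285156, -243.48333740234375), (50.698204040527344, 94.53470611572266), 86.94538879394531)
t2 ((481.97161865234375, -129.52589416503906), (68.52660369873047, 66.97468566894531), 89.8419189453125)
t2 ((476.1628723144531, -244.03903198242188), (49.07904052734375, 94.12113189697266), 87.07979583740234)
```

Bearing top measures 18.4 mm, and hex and square 15–17 mm (between floor 13 and rim 18, as it should be). The cut-out centres lie 114 mm apart. Now I'll run the u-joint.

```bash
sed -i '/^TOPN/d; s/(.4738,-.2435)/(.4761,-.2438)/; s/(.5897,-.2491)/(.5900,-.2492)/; s/(.5953,.2040)/(.5935,.2042)/; s/(.4807,-.1295)/(.4815,-.1295)/' job.py
python3 - <<'E'
from job import *
pick("ujoint")
cv2.imwrite("pics/uj_hold.png",shot("wrist")[0])
place("ujoint")
cv2.imwrite("pics/uj_placed.png",shot("wrist")[0])
E
```

```text
ujoint opening mm 30.809526975527653 F [-0.6217  0.3248  5.0466]
 lifted: opening 30.88483205316363 F [-0.2413 -0.2607 -2.6891] t 13.025
ujoint set at dz mm 0.39999999999995595 dF 3.409963781195371 tool [ 0.4762 -0.2438  0.0951]
 t 17.9167
```

View pics/uj_placed.png

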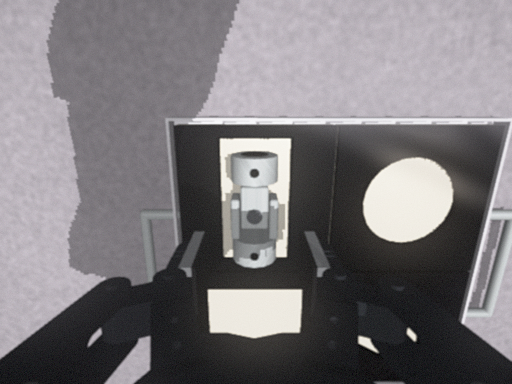

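The u-joint lies in the long cut-out at (254,210), with pale floor on all visible sides. Contact came at the expected height, within 0.4 mm. Flange next.

```bash
python3 - <<'E'
from job import *
pick("flange"); a=shot("wrist")[0]
place("flange"); b=shot("wrist")[0]
cv2.imwrite("pics/fl.png",cv2.resize(np.hstack([a,b]),(800,300),interpolation=cv2.INTER_AREA))
E
```

```text
flange opening mm 57.265736960451456 F [-0.5106 -0.3858  4.3668]
 lifted: opening 57.661251510831285 F [ 0.5207 -0.4263 -1.8432] t 22.5
flange set at dz mm 1.0999999999999621 dF 2.5171735189264166 tool [ 0.5901 -0.2492  0.0902]
 t 27.9583
```

View pics/fl.png

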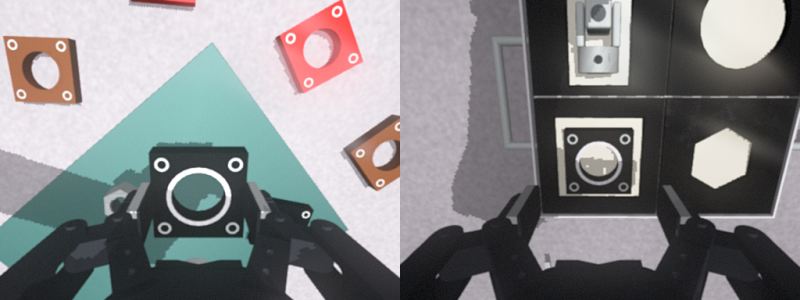

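The flange lies in the square cut-out at (598,160), with pale floor showing left, right and above. Bearing and nut next.

```bash
python3 - <<'E'
from job import *
pick("bearing"); a=shot("wrist")[0]
o=arm.read_opening()*85
assert 47<o<54,o
place("bearing"); b=shot("wrist")[0]
pick("nut"); c=shot("wrist")[0]
o=arm.read_opening()*85
assert 31<o<38,o
place("nut"); d=shot("wrist")[0]
cv2.imwrite("pics/bn.png",cv2.resize(np.vstack([np.hstack([a,b]),np.hstack([c,d])]),(800,600),interpolation=cv2.INTER_AREA))
E
```

```text
bearing opening mm 48.828387368179435 F [-0.8196 -0.2682  6.1504]
 lifted: opening 48.325480569935145 F [ 0.288  -0.419  -2.2939] t 32.0417
bearing set at dz mm 1.0999999999999621 dF 5.074405219177427 tool [ 0.4815 -0.1295  0.092 ]
 t 36.7583
nut opening mm 34.30680386628049 F [-0.8321 -0.3995  4.4188]
 lifted: opening 34.50124199464409 F [-0.1051 -0.7348 -1.6649] t 40.5917
nut set at dz mm 0.39999999999995595 dF 4.007521561178745 tool [ 0.5967 -0.1356  0.0949]
 t 45.6083
```

View pics/bn.png

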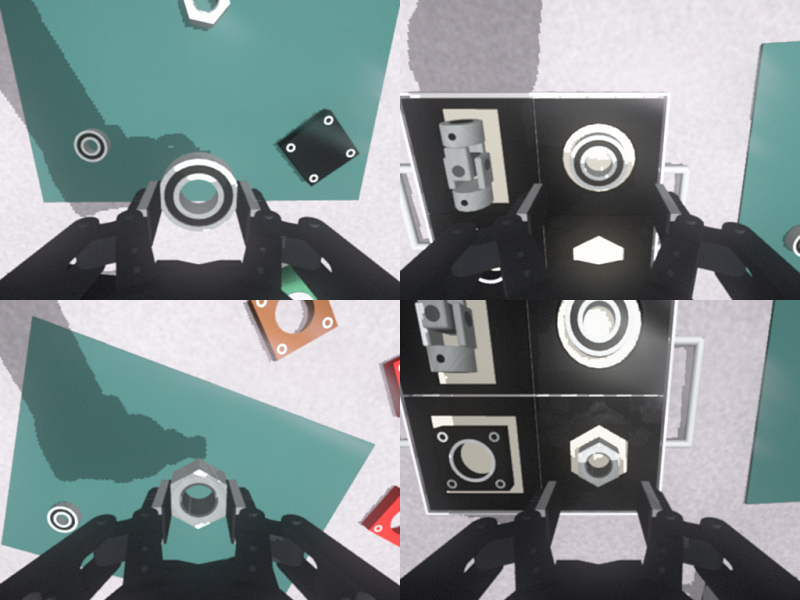

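All four parts appear in their cut-outs. As a final check, two higher wrist views will give the height and position of each part, and a top view the overall layout.

```bash
python3 - <<'E'
from h import *
import pickle
D={}
for n,(x,y) in dict(v1=(.60,-.24),v2=(.60,-.14)).items():
    arm.movep((x,y,.30),quat(np.pi/2)); arm.pause(.2); D[n]=shot("wrist")
arm.movep((.50,.0,.35),quat(np.pi/2)); print(arm.read_time())
pickle.dump(D,open("V.pkl","wb"))
t=shot("top")[0]; s=shot("scene")[0]
cv2.imwrite("pics/v12.png",np.vstack([cv2.resize(np.hstack([D["v1"][0],D["v2"][0]]),(800,300),interpolation=cv2.INTER_AREA),np.hstack([cv2.resize(t[90:250,80:400],(400,300)),cv2.resize(s[120:320,100:380],(400,300))])]))
E
```

```text
48.1417
```

View pics/v12.png

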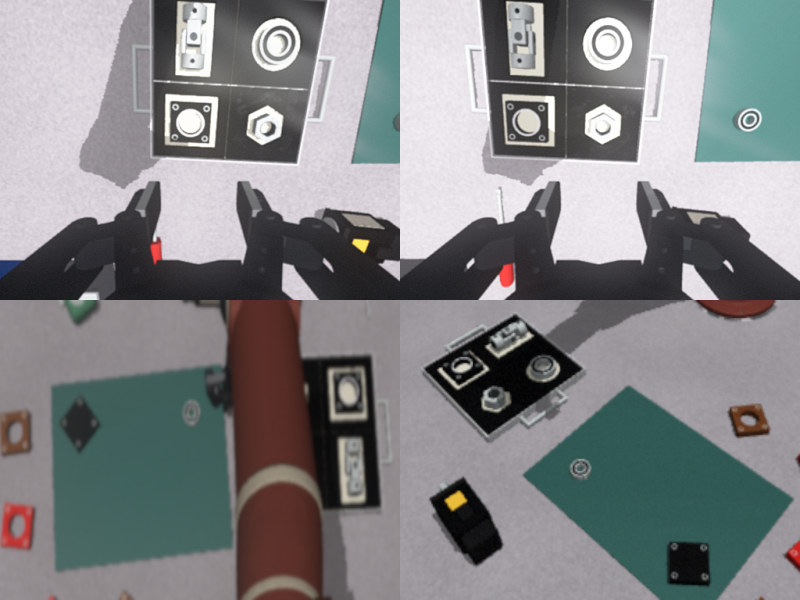

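Both leftover parts are still on the mat, and all four kit parts look seated. I'll measure the heights from this pair of views.

```bash
python3 - <<'E'
from h import *
import pickle
V=pickle.load(open("V.pkl","rb")); C=lambda n:V[n][1:]
# expected feature points -> matched by local blobs near their projections
a=np.radians(-2.9); Rz=np.array([[np.cos(a),-np.sin(a)],[np.sin(a),np.cos(a)]])
F={"flange%d"%i:(np.r_[Rz@np.array(p)+(.590,-.2492),.027]) for i,p in enumerate([(.0225,.0225),(-.0225,.0225),(.0225,-.0225),(-.0225,-.0225)])}
F|={"bearing":np.array([.4815,-.1295,.028]),"nut":np.array([.5966,-.1356,.034]),"uh1":np.array([.447,-.242,.045]),"uh2":np.array([.505,-.245,.045]),"cross":np.array([.476,-.2438,.045])}
def match(X,r):
    q1,q2=[np.round(proj(C(n),X)).astype(int) for n in("v1","v2")]
    G=[cv2.cvtColor(V[n][0],cv2.COLOR_BGR2GRAY) for n in("v1","v2")]
    T=G[0][q1[1]-r:q1[1]+r+1,q1[0]-r:q1[0]+r+1]; y0=max(0,q2[1]-r-6);x0=q2[0]-r-10
    S=cv2.matchTemplate(G[1][y0:q2[1]+r+7,x0:q2[0]+r+11],T,cv2.TM_CCOEFF_NORMED)
    _,v,_,(mx,my)=cv2.minMaxLoc(S)
    dx=0
    if 0<mx<S.shape[1]-1: l,c,h=S[my,mx-1:mx+2]; dx=(l-h)/(2*(l-2*c+h))
    return q1,(mx+x0+r+dx,my+y0+r),v
for n,X in F.items():
    q,p,v=match(X,7 if n[:2] in("fl","uh","cr") else 18)
    if v>.5: print(n,tri(C("v1"),q,C("v2"),p),"score %.2f expect z %.3f"%(v,X[2]))
cr=lambda n,X:cv2.resize(V[n][0][max(int(proj(C(n),X)[1])-40,0):,:][:80,max(int(proj(C(n),X)[0])-53,0):][:,:106],(400,300),interpolation=cv2.INTER_CUBIC)
cv2.imwrite("pics/fin.png",np.vstack([np.hstack([cr("v1",[.476,-.244,.03]),cr("v2",[.4815,-.13,.03])]),np.hstack([cr("v1",[.59,-.249,.03]),cr("v2",[.597,-.136,.03])])]))
E
```

```text
flange0 [ 0.6146 -0.2275  0.0224] score 0.76 expect z 0.027
flange1 [ 0.5695 -0.2257  0.0218] score 0.64 expect z 0.027
flange2 [ 0.611  -0.2723  0.0268] score 0.90 expect z 0.027
flange3 [ 0.5673 -0.2701  0.026 ] score 0.88 expect z 0.027
bearing [ 0.4812 -0.1296  0.0279] score 0.82 expect z 0.028
nut [ 0.6    -0.1305  0.0167] score 0.63 expect z 0.034
uh1 [ 0.4466 -0.2425  0.0442] score 0.82 expect z 0.045
uh2 [ 0.5054 -0.2446  0.0449] score 0.95 expect z 0.045
cross [ 0.4758 -0.2435  0.0453] score 0.96 expect z 0.045
```

View pics/fin.png

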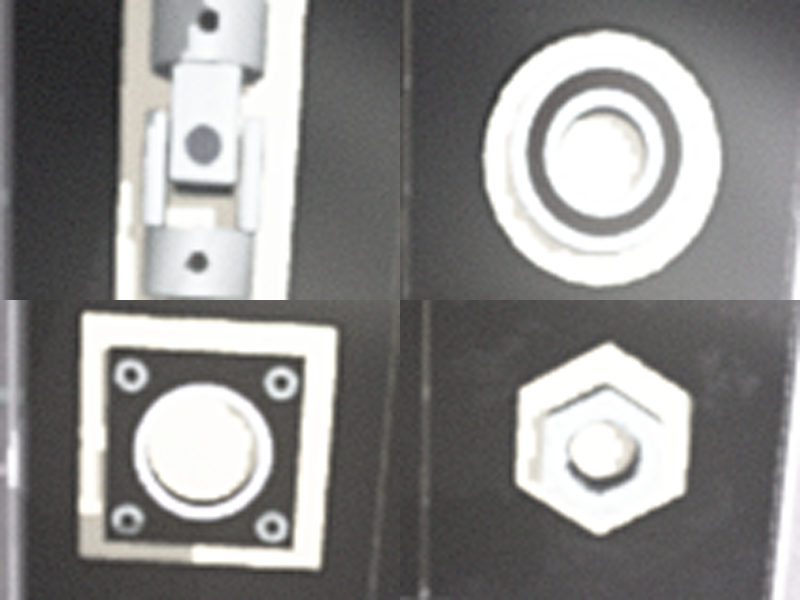

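Every part has pale floor all around. The nut match and two flange corner matches scored poorly because of background contrast, so I'll redo those two with contours.

```bash
python3 - <<'E'
from h import *
import pickle
V=pickle.load(open("V.pkl","rb")); C=lambda n:V[n][1:]
def best(n,X,mask,lo,hi):
    q=proj(C(n),X); cs,_=cv2.findContours(mask.astype(np.uint8),cv2.RETR_LIST,cv2.CHAIN_APPROX_NONE)
    cs=[c for c in cs if lo<cv2.contourArea(c)<hi]
    return min(cs,key=lambda c:np.hypot(*(np.array(cv2.minAreaRect(c)[0])-q)),default=None)
R={}
for n in V:
    im=V[n][0]; g=cv2.cvtColor(im,cv2.COLOR_BGR2GRAY); i=im.astype(int)
    c=best(n,[.59,-.2492,.027],g<110,1200,5000); R[n]=cv2.boxPoints(cv2.minAreaRect(c)); R[n]=R[n][np.lexsort((R[n][:,0],R[n][:,1]//20))]
    m=cv2.medianBlur(((i[...,0]-i[...,2]>-5)&(g>120)).astype(np.uint8),3)
    c=best(n,[.5966,-.1356,.034],m,200,2500); r=cv2.minAreaRect(c); print(n,"nut",r); R[n+"n"]=r[0]
for a,b in zip(R["v1"],R["v2"]): print("flange corner",a,b,tri(C("v1"),a,C("v2"),b))
print("nut",tri(C("v1"),R["v1n"],C("v2"),R["v2n"]))
E
```

```text
v1 nut ((344.29998779296875, 165.39999389648438), (16.099689483642578, 19.230182647705078), 26.56505012512207)
v2 nut ((259.20001220703125, 158.90000915527344), (42.9325065612793, 48.74628829956055), 63.43495178222656)
flange corner [218.8701 129.4669] [135. 129.] [ 0.5585 -0.2767  0.0266]
flange corner [269.6243 132.1381] [189. 129.] [ 0.5614 -0.2188  0.0123]
flange corner [216.1933 180.326 ] [135. 181.] [ 0.6166 -0.2808  0.034 ]
flange corner [266.9475 182.9972] [189. 181.] [ 0.6223 -0.2214  0.0191]
nut [ 0.5933 -0.1365  0.041 ]
```

Those contours merged with shadows, so they settle nothing. I'll take one close pair of views for clean screw rings.

```bash
python3 - <<'E'
from h import *
V={}
for n,y in (("a",-.22),("b",-.16)):
    arm.movep((.61,y,.20),quat(np.pi/2)); arm.pause(.2); V[n]=shot("wrist")
arm.movep((.50,.0,.35),quat(np.pi/2)); print(arm.read_time())
C=lambda n:V[n][1:]
a=np.radians(-2.9); Rz=np.array([[np.cos(a),-np.sin(a)],[np.sin(a),np.cos(a)]])
def sub(n,X,r):   # bright ring in dark plate: centroid of filled component
    q=np.round(proj(C(n),X)).astype(int); g=cv2.cvtColor(V[n][0],cv2.COLOR_BGR2GRAY)
    x0,y0=q-r; m=(g[y0:q[1]+r+1,x0:q[0]+r+1]>105).astype(np.uint8)
    k,_,st,ce=cv2.connectedComponentsWithStats(m)
    ok=[i for i in range(1,k) if st[i,0]>0 and st[i,1]>0 and st[i,0]+st[i,2]<2*r+1 and st[i,1]+st[i,3]<2*r+1 and st[i,4]>20]
    return None if not ok else ce[max(ok,key=lambda i:st[i,4])]+(x0,y0)
for p in [(1,1),(-1,1),(1,-1),(-1,-1)]:
    X=np.r_[Rz@(np.array(p)*.0225)+(.590,-.2492),.027]; u,v=sub("a",X,10),sub("b",X,10)
    print("ring",p,None if u is None or v is None else tri(C("a"),u,C("b"),v))
X=[.5966,-.1356,.03]
cr=lambda n:cv2.resize(V[n][0][int(proj(C(n),X)[1])-45:,int(proj(C(n),X)[0])-60:][:90,:120],(400,300),interpolation=cv2.INTER_CUBIC)
for n in "ab": print(n,"crop origin",proj(C(n),X).astype(int)-(60,45),"expected nut top",proj(C(n),[.5966,-.1356,.034]))
cv2.imwrite("pics/nut.png",np.hstack([cr("a"),cr("b")]))
E
```

```text
51.1667
ring (1, 1) [ 0.6135 -0.2283  0.0263]
ring (-1, 1) [ 0.5684 -0.2259  0.0275]
ring (1, -1) [ 0.6109 -0.2729  0.0275]
ring (-1, -1) [ 0.5663 -0.271   0.0267]
a crop origin [293 128] expected nut top [355.3822 174.5584]
b crop origin [226 129] expected nut top [286.5199 176.048 ]
```

View pics/nut.png

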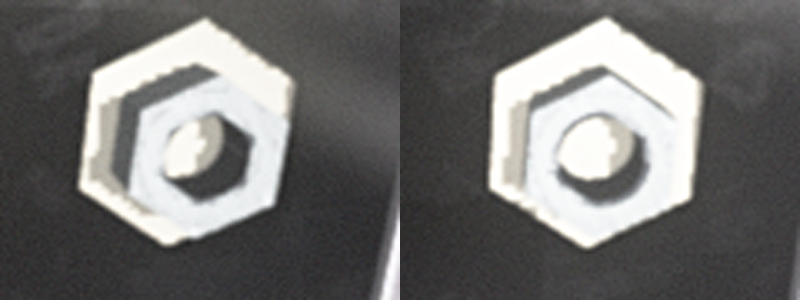

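The four flange rings lie at 26.3–27.5 mm (27 expected), so it is flat on the floor. The nut stands level inside the hexagon at about (356,173) in view a, with floor and its side wall visible. Handing in.

```bash
python3 -c "
from h import *
print(arm.read_ft_force(),arm.read_time()); print(ticket.finish_job())"
```

```text
[ 0.0398 -0.586   0.1259] 51.1667
the job is handed in; nothing more can be done
None
```

The kit is complete and handed in at 51 s of the 109 s allowed. The universal joint, bored flange, large bearing and nut are each in their own cut-out. Each was lowered until the wrist force showed contact, then released. The small bearing and blank plate are still on the mat.

| Part | Top height measured from two views | Expected | Pale floor visible around the part |
|---|---|---|---|
| Universal joint | 44–45 mm | 45 mm | yes |
| Flange (4 screw rings) | 26.3–27.5 mm | 27 mm | yes |
| Large bearing | 27.9 mm | 28 mm | yes |
| Nut | no reliable figure | 34 mm | yes |

**Checks that disagreed:**
- **Flange:** the first corner matching gave 22–27 mm, and a contour attempt also failed because it merged with shadows. The closer pair of views in the table settled it.
- **Nut:** automatic matching against the pale floor failed. Its seat rests on contact within 0.4 mm of the expected height and on the close pictures, which show it level inside the hexagon. A rough reading by eye there put its top about 3 mm high, roughly what one pixel of error would give.

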